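Lock the chopping board in the worktop clamp

TASK

Make the chopping board fast for cutting: slide it squarely home against the metal stop rail of the worktop clamp, wind the black knurled nut clockwise just until you feel the rubber foot come to rest on the board, then flip the red cam lever right over until it is locked. The board must end up firmly held but not crushed, so the nut must be neither loose nor screwed hard down; do not ram the board, and leave the tomato, lemon, garlic and cup alone.

Things in the scene. Friction and masses are not known exactly. Their poses are not given: they have to be found in the camera images.
- clamp: Grey worktop clamp, screwed down. Origin on the worktop under the middle of its stop face; +x points away from the board, z up. Aluminium stop rail at x 0 to 14 mm, 180 mm long in y, 18 mm high. A sprung clamp bar (26 mm wide, top at z 66) reaches to x -53 mm; under it at x -35 hangs a 25 mm round rubber foot, 2.5 to 9.5 mm over the board's top at first; this is not measured.
- cutting_board: Loose wooden chopping board, 200 (its x) by 260 (its y) by 21 mm, about 0.7 kg, lying flat on the worktop. Origin under its centre. Home: its 200 mm direction along the clamp's x and its long edge flush with the stop face, so its origin lies at x = -100 mm in the clamp's frame, y near 0. It starts 30 to 65 mm short of that, up to 0.12 rad askew. A wall cabinet hangs over the far side.
- nut_grip (a point): On the upright axis of the black knurled nut (30 mm diameter, 26 mm tall, rim 9 mm above this point, bar 27 mm below it), at clamp x -35 mm, z 93. Clockwise from above lowers the foot 12 mm a turn (1.9 mm a radian); 1.3 to 5 rad are needed. Thread friction is 0.24 N m; the foot's landing adds about 0.11 N m against tightening at once, then 0.03 a rad: stop there, lever open.
- lever_hinge (a point): Centre of the lever's level hinge pin, at x 65 mm, y 0, z 79 in the clamp's frame. The pin lies along the clamp's y. The steel cam on it presses the bar down by 5 mm as the lever is flipped; let go before about 1.8 rad, the sprung foot drives it open again.
- lever_tip (a point): Middle of the rounded end of the red lever, 67 mm from the hinge pin; end 25 mm wide, 13 mm thick, paddle 21 mm wide, 9 mm thick. Open, it leans back, away from the board (up and toward clamp +x); locked, it lies low, pointing over the bar toward the nut.
- lever (a joint): Lever angle in rad: 0 open (leaning back, 129 degrees from level on the board's side), 0.68 upright, 2.1 at its stop, locked (9 degrees above level on the board's side). Past about 2.0 it is over centre and stays by itself. With the nut set right it takes some 4 to 6 N at the tip from the start, most near 1 rad.
- tomato: Red tomato, 74 mm wide, 69 mm high, a bystander. Origin at its underside's centre.
- lemon: Yellow lemon, 83 by 58 mm, 58 mm high, a bystander. Origin at its underside's centre.
- garlic: Garlic bulb, 56 mm wide and high, a bystander. Origin at its underside's centre.
- espresso_cup: Small green and white cup with a handle, 64 mm wide, 88 over the handle, 49 mm high, a bystander. Origin under its centre.

How it is judged:
By the outcome, as a careful person would: the job done as asked, in the order asked, and still so for the second after the job is handed in, with the robot touching nothing.
It also fails if it takes over 72 s, if anything falls off the work surface, if the arm or the gripper's body presses on something with over 40 N, if the wrist force passes 120 N, or if a joint passes its speed limit or range.

ROBOT

A 7-joint arm with a two-finger parallel gripper is mounted at the origin on a cart in front of the work surface, level with it; the furniture and walls round the work are solid. World frame = base frame: x ahead of the robot, y to its left, z up, the work surface at z = 0. Lengths are in m, angles in rad, forces in N, time in s.
With the tool pointing down it reaches from about 0.4 to 0.85 m from the base axis. Payload 4.5 kg.
Tool frame: the origin (TCP) lies midway between the tips of the shut fingers; the grasp point (between the pads) lies 19 mm behind it; z points along the fingers, y is the line along which they close (so a half turn about z gives the same grasp; the last joint's range is limited). The gripper opens to 88 mm and grips with 3 to 60 N. Pads are 18 mm wide; open, the fingers measure 123 mm over their backs; the gripper's body (75 mm by 187 mm) begins 45 mm behind the grasp point.
Start: joints at [-1.265, 0.689, -0.195, 1.565, 0.157, 0.902, -0.215], TCP at [0.168, 0.602, 0.239] pointing down, gripper open.
Joint ranges: [-3.01, 3.01], [-0.46, 2.08], [-1.47, 1.51], [0.13, 2.56], [-1, 4.14], [0.04, 2.09], [-2.66, 2.66]. Speed limits (rad/s): [2.57, 2.57, 3.14, 3.14, 3.14, 3.14, 3.14].

INTERFACE

Orientations are given as a unit quaternion [x, y, z, w].
In Python, from plant import r gives the robot as it stands.
- The arm moves only by the tool carry_out, never from a script. Its argument "plan" is a list of rows, each an object with "rot": the turn, a rotation vector about the tool's x, y, z in rad, a list of three; "xyz": the shift along the tool's x, y, z in m, a list of three; "grip": the closure in counts, from 0 (fully open) to 255 (shut). In form: [{"rot": [wx, wy, wz], "xyz": [dx, dy, dz], "grip": grip}, ...]. A call has 1 to 8 rows; each row is the pose to reach, as a shift and turn from the pose commanded when the call began, along the tool's axes at that moment; what a row does not reach only later rows make up. A row lasts 1/12 s, in which the tool goes at most 41.7 mm and 7.16 degrees, less where a joint would pass 70% of its speed; a pose out of reach is approached as far as the arm can. A call with a gripper value outside its range is refused whole. The fingers move at their own pace and stop on an object; "squeeze" is the grip in N (left out, the last holds). Time passes only in rows, so rows that repeat a pose let the fingers close. It gives the time, the measured TCP pose, the force, the opening and the grip force at its end, in the units of the state.
- r.get_state(): the state, without advancing time (a new reading comes with each control period).
- r.snapshot(name): name is "side" or "top"; returns the picture (420x560x3 uint8, red, green, blue); there is no depth.
- r.camera_params(name): a dict with "fx", "fy", "cx", "cy" (pixels), "position" and "attitude" of the camera in the world. Camera axes: x right, y down, z forward; pixel columns grow to the right and rows downward; lengths in m; the calibration is good to about 2 mm. A picture is of the moment at which its call begins. camera_params takes no time and is no camera call.
- r.finish_job(): hands the job in; it is judged then, once.
The state is a dict: "clock": time; "q": joint angles; "qd": joint speeds; "joint_torque": joint torques, N m; "tool_pos": TCP position; "eef_rot": TCP orientation; "contact_force": force on the tool from outside, world axes, zero at the start; "moment": the same for the moment, N m; "opening": opening from 0.0 (shut) to 1.0 (fully open); "finger_force": force on a finger pad.
Only numpy, scipy, OpenCV 4.12 (cv2) and the standard library are available. Lean on these libraries where they do the work, as an engineer would, in place of code of your own. Each camera call takes 0.05 s, during which the arm holds its last target. There are 200 camera calls.

## Working session

There is one attempt and no reset: what is moved stays moved. The work goes in short steps, Python scripts to look and compute and a tool call to move; the robot and the scene stay as the last step left them, time stands still between calls to the robot, and variables do not carry over. Pictures are saved under pics/ and viewed, at most 10 in all, crops included, and the job is handed in when it is done.

Besides the shell and the picture viewer there is one more tool, called by a JSON object that holds its "api" and its "payload". carry_out: Moves the arm, as the interface text tells. Its arguments: {"type":"object","properties":{"plan":{"type":"array"},"squeeze":{"type":"number"}},"required":["plan"]}

```bash
ls; mkdir -p pics
python3 - <<'E'
from plant import r
import cv2,numpy as np
np.set_printoptions(precision=4,suppress=True)
for n in("side","top"):
    im=r.snapshot(n); cv2.imwrite(f"pics/{n}0.png",im[:,:,::-1]); print(n,r.camera_params(n))
print(r.get_state())
E
```

```text
pics
side {'fx': 430.27935714882534, 'fy': 430.27935714882534, 'cx': 283.82733030553663, 'cy': 210.60611306049879, 'position': array([0.5644, 0.9113, 0.8107]), 'attitude': array([-0.0216,  0.8944, -0.4468, -0.0018])}
top {'fx': 407.69072793885834, 'fy': 407.69072793885834, 'cx': 279.1119430049054, 'cy': 209.3631997879641, 'position': array([ 0.4539, -0.0066,  1.3363]), 'attitude': array([-0.6993,  0.7129, -0.0374,  0.0378])}
{'clock': 0.1, 'q': array([-1.2652,  0.6899, -0.1945,  1.5662,  0.1573,  0.9025, -0.2151]), 'qd': array([-0.0001, -0.0026,  0.0003, -0.0038,  0.0013,  0.0001,  0.0004]), 'joint_torque': array([ -0.0028, -52.8503,  -1.2714, -15.3837,  -0.0526,   0.002 ,
         0.    ]), 'tool_pos': array([0.1677, 0.6015, 0.238 ]), 'eef_rot': array([ 0.1354,  0.9908, -0.0008, -0.0001]), 'contact_force': array([0.3324, 0.3079, 0.7463]), 'moment': array([0.0484, 0.0073, 0.0613]), 'finger_force': 0.0, 'opening': 0.9947674020530779}
```

View pics/side0.png

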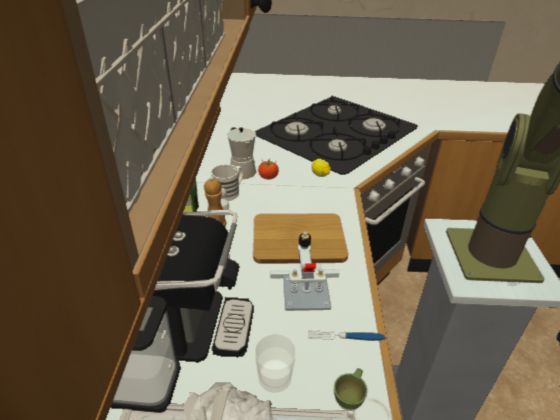

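View pics/top0.png

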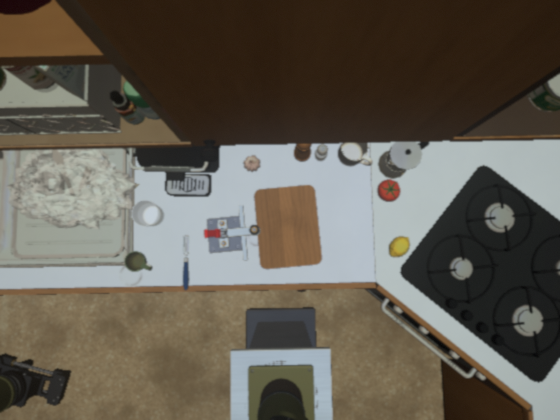

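The side view shows the board around (300,237), the nut at (305,238), the lever and clamp near (308,280). In the top view the board is around (288,227), the rail at column 244, the nut at (254,230) and the red lever at (213,234). Clamp +x is close to world +y.

```bash
cat > h.py <<'E'
from plant import r
import cv2,numpy as np
from scipy.spatial.transform import Rotation as R
np.set_printoptions(precision=4,suppress=True)
C={n:r.camera_params(n) for n in("side","top")}
def ray(n,p):
    c=C[n]; d=np.array([(p[0]-c['cx'])/c['fx'],(p[1]-c['cy'])/c['fy'],1.])
    return np.array(c['position']),R.from_quat(c['attitude']).apply(d)
def onz(n,p,z):
    o,d=ray(n,p); return o+d*(z-o[2])/d[2]
def proj(n,X):
    c=C[n]; v=R.from_quat(c['attitude']).inv().apply(np.array(X)-c['position'])
    return np.array([c['fx']*v[0]/v[2]+c['cx'],c['fy']*v[1]/v[2]+c['cy']])
def tri(ps,pt):
    o1,d1=ray("side",ps);o2,d2=ray("top",pt)
    s=np.linalg.lstsq(np.c_[d1,-d2],o2-o1,rcond=None)[0]
    a,b=o1+s[0]*d1,o2+s[1]*d2
    return (a+b)/2,np.linalg.norm(a-b)
def crop(n,im,x0,y0,w,h,k,f):
    cv2.imwrite(f,cv2.resize(im[y0:y0+h,x0:x0+w,::-1],None,fx=k,fy=k,interpolation=cv2.INTER_CUBIC))
E
python3 - <<'E'
from h import *
s=cv2.imread("pics/side0.png")[:,:,::-1];t=cv2.imread("pics/top0.png")[:,:,::-1]
a=cv2.resize(s[200:320,240:360],None,fx=4.5,fy=4.5,interpolation=cv2.INTER_CUBIC)[:540,:400*2]
crop("side",s,240,200,120,120,5,"pics/sc.png"); crop("top",t,195,175,140,105,5.5,"pics/tc.png")
for n,im,(x0,y0,x1,y1),z in(("side",s,(240,200,360,270),.021),("top",t,(235,175,335,280),.021)):
    hsv=cv2.cvtColor(np.ascontiguousarray(im),cv2.COLOR_RGB2HSV)
    m=cv2.inRange(hsv,(5,80,50),(25,255,255)); k=np.zeros_like(m);k[y0:y1,x0:x1]=m[y0:y1,x0:x1]
    k=cv2.morphologyEx(k,cv2.MORPH_CLOSE,np.ones((9,9)));c=max(cv2.findContours(k,0,2)[0],key=cv2.contourArea)
    W=np.array([onz(n,p[0],z)[:2] for p in c],np.float32)
    print(n,"board",cv2.minAreaRect(W*1000))
    for nm,lo,hi in(("red",(0,150,90),(6,255,255)),("red2",(172,150,90),(180,255,255))):
        m=cv2.inRange(hsv,lo,hi);box=(285,250,330,280) if n=="side" else (195,215,235,250)
        k=np.zeros_like(m);k[box[1]:box[3],box[0]:box[2]]=m[box[1]:box[3],box[0]:box[2]];ys,xs=np.nonzero(k)
        if len(xs):print(n,nm,len(xs),xs.mean(),ys.mean(),xs.min(),xs.max(),ys.min(),ys.max())
E
```

```text
side board ((538.1734619140625, -7.798454284667969), (257.01025390625, 234.8364715576172), 3.8148834705352783)
side red 81 309.39506172839504 267.01234567901236 303 315 263 271
top board ((539.261474609375, -30.318588256835938), (253.98191833496094, 197.75514221191406), 4.2368927001953125)
top red 68 211.77941176470588 232.7941176470588 205 218 230 236
top red2 2 210.5 235.0 210 211 235 235
```

View pics/sc.png

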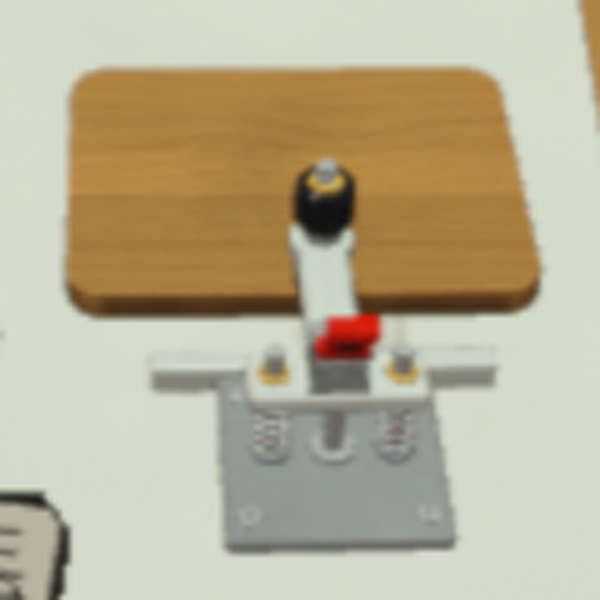

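View pics/tc.png

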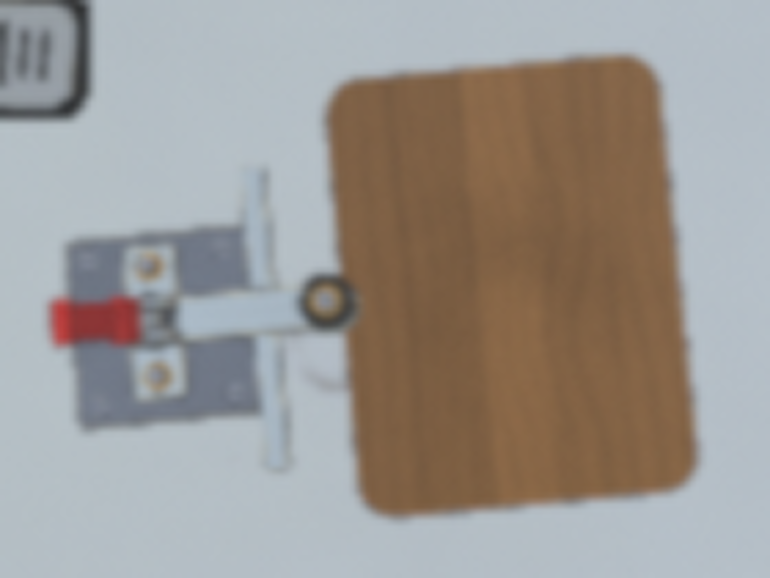

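Side crop: nut top at about (326,185), lever end at (350,335), the rail at row 365 across 150–495. Top crop: nut centre (327,302), rail board-side edge from (270,167) to (292,465), hinge near (155,318), lever end edge (52,322), board's left edge from about (330,110) to (360,490).

Run:
```python
from h import *
T=lambda u,v:(195+(u+.5)/5.5-.5,175+(v+.5)/5.5-.5)
S=lambda u,v:(240+(u+.5)/5-.5,200+(v+.5)/5-.5)
a=onz("top",T(270,167),.018);b=onz("top",T(292,467),.018)
print("rail ends",a,b,np.linalg.norm(a-b),"mid",(a+b)/2,"ang of +x clamp (perp)",)
d=(a-b)/np.linalg.norm(a-b); ex=np.array([-d[1],d[0],0]);print("ex",ex,np.arctan2(ex[1],ex[0]))
n=onz("top",T(326,301),.104);print("nut top z.104",n,"tri",tri(S(326,180),T(326,300)))
h=onz("top",T(155,319),.079);print("hinge",h); v=h-n;print("ex from nut-hinge",v/np.linalg.norm(v[:2]),np.linalg.norm(v[:2]))
# plate corners z~0.00x
for p in((66,242),(83,430),(245,226),(262,412)): print("plate",onz("top",T(*p),.004))
for p in((150,360),(495,355)): print("rail side",onz("side",S(*p),.018))
print("screws",onz("top",T(149,266),.06),onz("top",T(157,376),.06))
print("lever",onz("top",T(50,303),.131),onz("top",T(55,345),.131))
for p in((329,120),(359,480)): print("board edge",onz("top",T(*p),.021))
for p in((663,120),(693,450)): print("board far edge",onz("top",T(*p),.021))
for nm,s,t in(("tomato",(268,170),(389,190)),("lemon",(320,168),(400,245))): print(nm,tri(s,t))
for nm,t in(("garlic",(252,163)),("cup",(135,261)),("glass",(148,214)),("fork",(186,240))): print(nm,onz("top",t,.03))
```

```text
rail ends [0.6114 0.1078 0.018 ] [0.4348 0.0967 0.018 ] 0.1768964444833184 mid [0.5231 0.1023 0.018 ] ang of +x clamp (perp)
ex [-0.0627  0.998   0.    ] 1.6335546011471258
nut top z.104 [0.5263 0.0703 0.104 ] tri (array([0.5266, 0.0705, 0.1018]), np.float64(0.0008316706807804453))
hinge [0.5195 0.1679 0.079 ]
ex from nut-hinge [-0.0694  0.9976 -0.2557] 0.09777915110494419
plate [0.5704 0.2311 0.004 ]
plate [0.4587 0.2211 0.004 ]
plate [0.5779 0.1243 0.004 ]
plate [0.4672 0.1152 0.004 ]
rail side [0.6126 0.1205 0.018 ]
rail side [0.4341 0.1062 0.018 ]
screws [0.5508 0.1738 0.06  ] [0.4881 0.1695 0.06  ]
lever [0.5265 0.2171 0.131 ] [0.5039 0.2144 0.131 ]
board edge [0.6383 0.0724 0.021 ]
board edge [0.4266 0.0576 0.021 ]
board far edge [ 0.6345 -0.1253  0.021 ]
board far edge [ 0.4402 -0.1372  0.021 ]
tomato (array([ 0.6498, -0.3656,  0.0246]), np.float64(0.001235147429579563))
lemon (array([ 0.4698, -0.392 ,  0.0249]), np.float64(0.003826704264607395))
garlic [0.7472 0.0783 0.03  ]
cup [0.4371 0.4543 0.03  ]
glass [0.5865 0.4152 0.03  ]
fork [0.5006 0.2924 0.03  ]
```

```bash
cat >> h.py <<'E'
O=np.array([.5238,.1054,0]);ex=np.array([-.073,.9973,0]);ey=np.array([-.9973,-.073,0])
D=np.c_[ex,-ey,[0,0,-1]]   # tool attitude squared to the clamp
def go(x,y,z):  # clamp-frame TCP target -> rot, xyz from present pose
    s=r.get_state();R0=R.from_quat(s['eef_rot']);P=O+x*ex+y*ey+[0,0,z]
    print("rot",(R0.inv()*R.from_matrix(D)).as_rotvec(),"xyz",R0.inv().apply(P-s['tool_pos']))
def st():
    s=r.get_state();d=s['tool_pos']-O
    print("t%.2f"%s['clock'],"clamp",np.array([d@ex,d@ey,d[2]]),"F",np.array([s['contact_force']@ex,s['contact_force']@ey,s['contact_force'][2]]),"M",s['moment'],"open %.3f"%s['opening'],"ff %.1f"%s['finger_force'],"q",s['q'])
E
python3 -c "
from h import *
go(-.27,-.003,.24);st()"
```

```text
rot [-0.0013  0.0011  1.226 ] xyz [-0.5703 -0.6354 -0.0009]
t0.10 clamp [0.5208 0.3189 0.238 ] F [ 0.2828 -0.354   0.7463] M [0.0484 0.0073 0.0613] open 0.995 ff 0.0 q [-1.2652  0.6899 -0.1945  1.5662  0.1573  0.9025 -0.2151]
```

{"api": "carry_out", "payload": {"plan": [{"rot": [0,0,0.11],"xyz": [-0.025,-0.028,0],"grip": 0},{"rot": [0,0,0.22],"xyz": [-0.05,-0.056,0],"grip": 0},{"rot": [0,0,0.33],"xyz": [-0.075,-0.084,0],"grip": 0},{"rot": [0,0,0.44],"xyz": [-0.1,-0.112,0],"grip": 0},{"rot": [0,0,0.55],"xyz": [-0.125,-0.14,0],"grip": 0},{"rot": [0,0,0.66],"xyz": [-0.15,-0.168,0],"grip": 0},{"rot": [0,0,0.77],"xyz": [-0.175,-0.196,0],"grip": 0},{"rot": [0,0,0.88],"xyz": [-0.2,-0.224,0],"grip": 0}]}}

```text
clock: 0.77
tool_pos: [0.3006, 0.3308, 0.2387]
eef_rot: [0.547, 0.837, -0.0, -0.0]
contact_force: [0.8, 0.3, 0.3]
opening: 0.995
finger_force: 0.0
```

```bash
python3 -c "
from h import *
go(-.27,-.003,.24);st()"
```

```text
rot [-0.0002  0.0001  0.3408] xyz [-0.5516  0.0263 -0.0013]
t0.77 clamp [0.2411 0.2061 0.2387] F [ 0.2461 -0.8585  0.2713] M [-0.0354  0.0214  0.0021] open 0.995 ff 0.0 q [-0.954   0.4644  0.0262  2.086  -0.0211  0.5917 -0.4992]
```

{"api": "carry_out", "payload": {"plan": [{"rot": [0,0,0.05],"xyz": [-0.04,0.002,0],"grip": 0},{"rot": [0,0,0.1],"xyz": [-0.08,0.004,0],"grip": 0},{"rot": [0,0,0.15],"xyz": [-0.12,0.006,0],"grip": 0},{"rot": [0,0,0.2],"xyz": [-0.16,0.008,0],"grip": 0},{"rot": [0,0,0.25],"xyz": [-0.2,0.01,0],"grip": 0},{"rot": [0,0,0.3],"xyz": [-0.24,0.012,0],"grip": 0},{"rot": [0,0,0.341],"xyz": [-0.28,0.014,0],"grip": 0},{"rot": [0,0,0.341],"xyz": [-0.32,0.016,0],"grip": 0}]}}

```text
clock: 1.43
tool_pos: [0.4455, 0.0449, 0.2386]
eef_rot: [0.68, 0.734, -0.0, -0.0]
contact_force: [-0.3, 1.2, 0.6]
opening: 1.001
finger_force: 0.0
```

```bash
python3 -c "
from h import *
go(-.27,-.003,.24);go(-.27,-.003,.011);st()"
```

```text
rot [-0.0004 -0.0001  0.0033] xyz [-0.2157  0.0848 -0.0014]
rot [-0.0004 -0.0001  0.0033] xyz [-0.2157  0.0849  0.2276]
t1.43 clamp [-0.0546  0.0825  0.2386] F [1.2326 0.2508 0.5738] M [-0.0661 -0.0103  0.0097] open 1.001 ff 0.0 q [-0.2533  0.4668  0.0741  2.0855 -0.0599  0.5916 -0.061 ]
```

{"api": "carry_out", "payload": {"plan": [{"rot": [0,0,0],"xyz": [-0.037,0.015,0],"grip": 0},{"rot": [0,0,0.003],"xyz": [-0.074,0.03,0],"grip": 0},{"rot": [0,0,0.003],"xyz": [-0.111,0.045,0],"grip": 0},{"rot": [0,0,0.003],"xyz": [-0.147,0.06,0],"grip": 0},{"rot": [0,0,0.003],"xyz": [-0.183,0.075,0],"grip": 0},{"rot": [0,0,0.003],"xyz": [-0.215,0.085,0.01],"grip": 0},{"rot": [0,0,0.003],"xyz": [-0.215,0.085,0.045],"grip": 0},{"rot": [0,0,0.003],"xyz": [-0.215,0.085,0.085],"grip": 0}]}}

```text
clock: 2.1
tool_pos: [0.5489, -0.1647, 0.1543]
eef_rot: [0.682, 0.731, 0.001, 0.003]
contact_force: [0.2, 0.7, -0.9]
opening: 0.998
finger_force: 0.0
```

{"api": "carry_out", "payload": {"plan": [{"rot": [0,0,0],"xyz": [0,0,0.04],"grip": 0},{"rot": [0,0,0],"xyz": [0,0,0.08],"grip": 0},{"rot": [0,0,0],"xyz": [0,0,0.11],"grip": 0},{"rot": [0,0,0],"xyz": [0,0,0.13],"grip": 0},{"rot": [0,0,0],"xyz": [0,0,0.138],"grip": 0},{"rot": [0,0,0],"xyz": [0,0,0.142],"grip": 0},{"rot": [0,0,0],"xyz": [0,0,0.142],"grip": 0}]}}

```text
clock: 2.68
tool_pos: [0.5466, -0.1609, 0.0115]
eef_rot: [0.68, 0.733, -0.0, -0.0]
contact_force: [0.1, -0.1, 0.4]
opening: 1.0
finger_force: 0.0
```

```bash
python3 -c "
from h import *
st();s=r.snapshot('side');crop('side',s,220,190,160,120,5,'pics/s1.png')"
```

```text
t2.68 clamp [-0.2672 -0.0033  0.0115] F [-0.0629 -0.092   0.3557] M [-0.0445  0.0585  0.0471] open 1.000 ff 0.0 q [ 0.1955  0.9687  0.0171  1.8679 -0.0471  0.3059  0.3251]
```

View pics/s1.png

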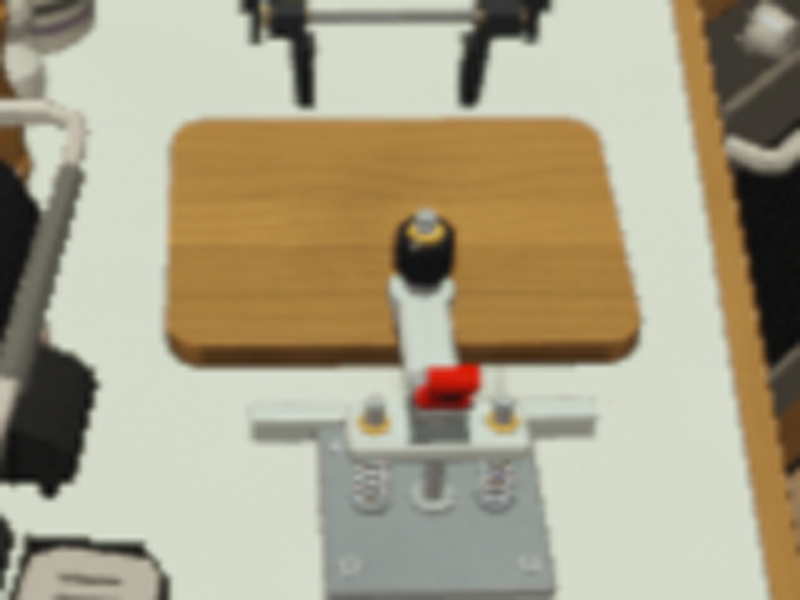

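The open fingers stand behind the board's far edge (tips at about (305,100) and (470,100), edge at row 118), centred on it. Now I push.

{"api": "carry_out", "payload": {"plan": [{"rot": [0,0,0],"xyz": [0.01,0,0],"grip": 0},{"rot": [0,0,0],"xyz": [0.017,0,0],"grip": 0},{"rot": [0,0,0],"xyz": [0.022,0,0],"grip": 0},{"rot": [0,0,0],"xyz": [0.027,0,0],"grip": 0},{"rot": [0,0,0],"xyz": [0.032,0,0],"grip": 0},{"rot": [0,0,0],"xyz": [0.037,0,0],"grip": 0},{"rot": [0,0,0],"xyz": [0.042,0,0],"grip": 0},{"rot": [0,0,0],"xyz": [0.046,0,0],"grip": 0}]}}

```text
clock: 3.4
tool_pos: [0.5443, -0.1175, 0.013]
eef_rot: [0.681, 0.732, -0.0, 0.003]
contact_force: [0.3, -5.8, 3.1]
opening: 1.004
finger_force: 3.4
```

```bash
python3 -c "
from h import *
st()"
```

```text
t3.40 clamp [-0.2238 -0.0042  0.013 ] F [-5.8145  0.1307  3.1455] M [-1.5153  0.0332 -0.079 ] open 1.004 ff 3.4 q [ 0.1107  0.9587  0.0288  1.9124 -0.0754  0.2676  0.2731]
```

{"api": "carry_out", "payload": {"plan": [{"rot": [0,0,0],"xyz": [0.002,0,0],"grip": 0},{"rot": [0,0,0],"xyz": [0.004,0,0],"grip": 0},{"rot": [0,0,0],"xyz": [0.0055,0,0],"grip": 0},{"rot": [0,0,0],"xyz": [0.007,0,0],"grip": 0},{"rot": [0,0,0],"xyz": [0.0085,0,0],"grip": 0}]}}

```text
clock: 3.82
tool_pos: [0.5437, -0.1095, 0.013]
eef_rot: [0.681, 0.732, -0.0, 0.003]
contact_force: [-0.1, -7.2, 3.4]
opening: 0.998
finger_force: 3.5
```

```bash
python3 -c "
from h import *
st()"
```

```text
t3.82 clamp [-0.2157 -0.0041  0.013 ] F [-7.126   0.6232  3.3521] M [-1.4672  0.0374 -0.053 ] open 0.998 ff 3.5 q [ 0.0954  0.9577  0.0304  1.9192 -0.081   0.2618  0.2638]
```

{"api": "carry_out", "payload": {"plan": [{"rot": [0,0,0],"xyz": [0.0015,0,0],"grip": 0},{"rot": [0,0,0],"xyz": [0.003,0,0],"grip": 0},{"rot": [0,0,0],"xyz": [0.004,0,0],"grip": 0},{"rot": [0,0,0],"xyz": [0.005,0,0],"grip": 0}]}}

```text
clock: 4.15
tool_pos: [0.5433, -0.1045, 0.013]
eef_rot: [0.681, 0.732, -0.0, 0.003]
contact_force: [0.2, -7.4, 4.1]
opening: 1.001
finger_force: 3.5
```

```bash
python3 -c "
from h import *
st()"
```

```text
t4.15 clamp [-0.2107 -0.0041  0.013 ] F [-7.3849  0.3247  4.1173] M [-1.5168  0.0073 -0.0125] open 1.001 ff 3.5 q [ 0.086   0.9571  0.0312  1.9233 -0.0844  0.2585  0.2582]
```

{"api": "carry_out", "payload": {"plan": [{"rot": [0,0,0],"xyz": [0.001,0,0],"grip": 0},{"rot": [0,0,0],"xyz": [0.002,0,0],"grip": 0},{"rot": [0,0,0],"xyz": [0.003,0,0],"grip": 0}]}}

```text
clock: 4.4
tool_pos: [0.5432, -0.103, 0.0131]
eef_rot: [0.681, 0.732, -0.001, 0.004]
contact_force: [-0.5, -10.8, 1.6]
opening: 1.001
finger_force: 5.6
```

```bash
python3 -c "
from h import *
st()
t=r.snapshot('top');crop('top',t,195,175,140,105,5.5,'pics/t2.png')"
```

```text
t4.40 clamp [-0.2092 -0.0042  0.0131] F [-10.7641   1.2497   1.6483] M [-2.3935  0.0051  0.1769] open 1.001 ff 5.6 q [ 0.0808  0.9568  0.0335  1.9253 -0.0857  0.2561  0.2551]
```

View pics/t2.png

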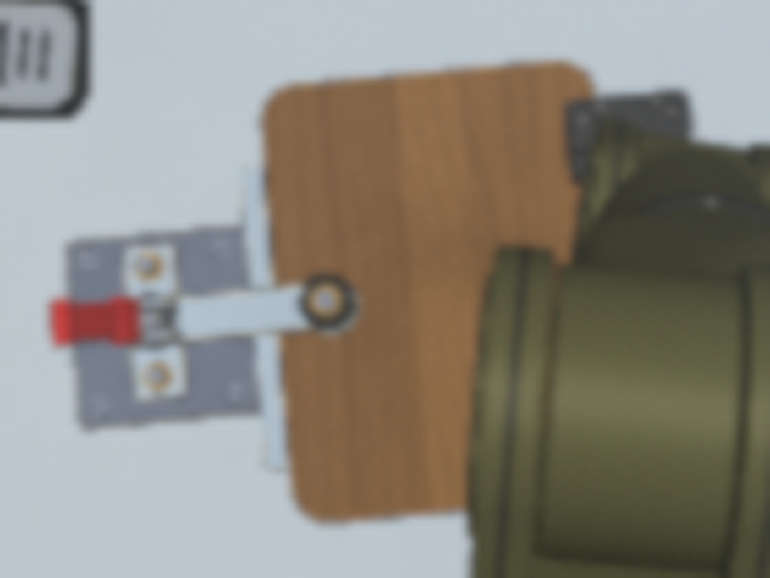

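The board meets the rail along its edge (rail between columns 245 and 290); force and position (−0.209) both agree. One more gentle press to seat it squarely.

{"api": "carry_out", "payload": {"plan": [{"rot": [0,0,0],"xyz": [0.0015,0,0],"grip": 0},{"rot": [0,0,0],"xyz": [0.003,0,0],"grip": 0},{"rot": [0,0,0],"xyz": [0.003,0,0],"grip": 0}]}}

```text
clock: 4.7
tool_pos: [0.5436, -0.1027, 0.0132]
eef_rot: [0.681, 0.732, -0.002, 0.005]
contact_force: [1.8, -14.2, 1.0]
opening: 1.002
finger_force: 7.3
```

```bash
python3 -c "
from h import *
st()"
```

```text
t4.70 clamp [-0.2089 -0.0045  0.0132] F [-14.3394  -0.7325   0.9811] M [-3.1374 -0.114   0.5354] open 1.002 ff 7.3 q [ 0.0759  0.9567  0.0374  1.9266 -0.0861  0.2531  0.2527]
```

```bash
cat > edge.py <<'E'
from h import *
def edges(im,z=.021):
    g=cv2.cvtColor(np.ascontiguousarray(im),cv2.COLOR_RGB2HSV)[:,:,1].astype(float)
    def line(y0,y1,x0,x1):   # sub-pixel saturation half-crossing per row
        P=[]
        for y in range(y0,y1):
            w=g[y,x0:x1];h=(w[:4].mean()+w[-4:].mean())/2;i=np.argmax(w>h)
            if i: P.append((x0+i-1+(h-w[i-1])/(w[i]-w[i-1]),y))
        W=np.array([onz("top",p,z)[:2] for p in P]);
        for _ in range(3):
            k=np.polyfit(W[:,0],W[:,1],1);e=W[:,1]-np.polyval(k,W[:,0]);W=W[abs(e)<2*e.std()+1e-5]
        return k,e.std(),len(W)
    for seg in((194,203),(203,226),(234,258),(194,258)):
        k,s,n=line(*seg,236,258) if 0 else line(*seg,236,262)
        print(seg,"slope %.4f y at x=.524: %.4f sd %.4f n %d"%(k[0],np.polyval(k,.524),s,n))
if __name__=="__main__":
    im=r.snapshot("top");cv2.imwrite("pics/t3.png",im[:,:,::-1]);edges(im)
    # rail back edge & plate straight lines from the first picture (brightness)
    g=cv2.imread("pics/top0.png",0).astype(float)
    for x0,x1,ys in((234,244,[*range(207,215)]+[*range(216,227)]+[*range(238,247)]),):
        P=[]
        for y in ys:
            w=np.diff(g[y,x0:x1+4]);i=np.argmax(w);P.append((x0+i+.5,y))
    l=[onz("top",p,.018)[:2] for p in P];k=np.polyfit(*np.array(l).T,1);print("rail back slope",k[0],np.polyval(k,.524))
    for y in(208,222,240,250): print(y,g[y,234:256].astype(int))
E
python3 edge.py
```

```text
(194, 203) slope 0.0140 y at x=.524: 0.1085 sd 0.0002 n 8
(203, 226) slope 0.0809 y at x=.524: 0.1022 sd 0.0003 n 23
(234, 258) slope 0.0602 y at x=.524: 0.1017 sd 0.0002 n 21
(194, 258) slope 0.0743 y at x=.524: 0.1021 sd 0.0018 n 54
rail back slope -0.02976624760526735 0.11726083539605654
208 [188 188 188 187 185 181 179 174 161 161 181 188 189 188 189 189 189 189
 188 184 163 127]
222 [118 120 120 119 121 134 158 176 176 165 164 180 187 188 188 188 187 188
 187 187 184 173]
240 [119 118 118 118 118 118 124 148 173 180 174 159 158 179 185 184 184 184
 185 186 186 186]
250 [137 138 140 143 144 144 146 148 157 174 179 175 160 160 180 187 187 187
 187 187 187 187]
```

Run:
```python
from h import *
g0=cv2.imread("pics/top0.png",0).astype(float);h1=cv2.cvtColor(cv2.imread("pics/t3.png"),cv2.COLOR_BGR2HSV)[:,:,1].astype(float)
def fit(P,z):
    W=np.array([onz("top",p,z)[:2] for p in P])
    for _ in range(3):
        k=np.polyfit(*W.T,1);e=W[:,1]-np.polyval(k,W[:,0]);W=W[abs(e)<2*e.std()+1e-5]
    return k[0],np.polyval(k,.524),e.std(),len(W)
P=[]
for y in[*range(208,216),*range(217,226),*range(239,257)]:
    x0=240 if y<232 else 243
    w=np.clip(186-g0[y,x0:x0+9],0,None);j=np.argmin(g0[y,x0:x0+8]);q=slice(max(j-1,0),j+3);c=np.arange(x0,x0+9)[q];v=w[q];P.append(((c*v).sum()/v.sum(),y))
print("rail face",fit(P,.009))
Q=[]
for y in[*range(200,226),*range(236,260)]:
    w=h1[y,236:262];h=(w[:3].mean()+w[-4:].mean())/2;i=np.argmax(w>h);Q.append((236+i-1+(h-w[i-1])/(w[i]-w[i-1]),y))
print("board edge",fit(Q,.021))
print([round(float(q[0]),1) for q in Q])
```

```text
rail face (np.float64(0.08527970403836665), np.float64(0.1062928319333222), np.float64(0.0006344384284994935), 30)
board edge (np.float64(0.07483059787053847), np.float64(0.10245113912191989), np.float64(0.0003537969093934181), 50)
[242.9, 243.0, 243.0, 243.1, 243.2, 243.3, 243.3, 243.4, 243.4, 243.5, 243.5, 243.6, 243.7, 243.8, 243.9, 244.0, 244.2, 244.4, 244.5, 244.5, 244.6, 244.7, 244.7, 244.8, 244.9, 245.2, 246.0, 246.2, 246.2, 246.4, 246.4, 246.5, 246.5, 246.6, 246.6, 246.7, 246.7, 246.8, 247.0, 247.1, 246.9, 247.2, 247.3, 247.3, 247.4, 247.4, 247.5, 247.6, 247.6, 247.7]
```

Board edge reads about 0.01 rad short of the rail's slope, with robot-side finger carrying the load: a small gap remains at the far end. I turn the gripper a little to press that side.

{"api": "carry_out", "payload": {"plan": [{"rot": [0,0,-0.01],"xyz": [0,0,0],"grip": 0},{"rot": [0,0,-0.02],"xyz": [0,0,0],"grip": 0},{"rot": [0,0,-0.03],"xyz": [0,0,0],"grip": 0},{"rot": [0,0,-0.03],"xyz": [0,0,0],"grip": 0}]}}

```text
clock: 5.08
tool_pos: [0.5445, -0.1031, 0.0131]
eef_rot: [0.672, 0.74, -0.001, 0.006]
contact_force: [3.1, -13.4, -1.6]
opening: 1.0
finger_force: 7.1
```

```bash
python3 -c "
from h import *
st();x=R.from_quat(r.get_state()['eef_rot']).as_matrix();print(x[:,1])"; python3 edge.py | head -4
```

```text
t5.08 clamp [-0.2094 -0.0054  0.0131] F [-13.641   -2.1328  -1.579 ] M [-3.0561 -0.5634 -0.8334] open 1.000 ff 7.1 q [ 0.0792  0.9568  0.0333  1.9253 -0.0747  0.2522  0.2666]
[0.9954 0.096  0.0064]
(194, 203) slope 0.0165 y at x=.524: 0.1088 sd 0.0003 n 8
(203, 226) slope 0.0863 y at x=.524: 0.1021 sd 0.0003 n 23
(234, 258) slope 0.0646 y at x=.524: 0.1019 sd 0.0002 n 20
(194, 258) slope 0.0772 y at x=.524: 0.1022 sd 0.0018 n 54
```

{"api": "carry_out", "payload": {"plan": [{"rot": [0,0,0],"xyz": [0.0015,0,0],"grip": 0},{"rot": [0,0,0],"xyz": [0.003,0,0],"grip": 0},{"rot": [0,0,0.005],"xyz": [0.004,0,0],"grip": 0},{"rot": [0,0,0.01],"xyz": [0.004,0,0],"grip": 0},{"rot": [0,0,0.015],"xyz": [0.004,0,0],"grip": 0},{"rot": [0,0,0.015],"xyz": [0.004,0,0],"grip": 0}]}}

```text
clock: 5.63
tool_pos: [0.5443, -0.1022, 0.0131]
eef_rot: [0.678, 0.735, -0.002, 0.008]
contact_force: [4.4, -19.1, -2.7]
opening: 1.001
finger_force: 10.0
```

```bash
python3 -c "
from h import *
st();x=R.from_quat(r.get_state()['eef_rot']).as_matrix();print(x[:,1])"; python3 edge.py | head -4
```

```text
t5.63 clamp [-0.2086 -0.0053  0.0131] F [-19.3474  -2.9496  -2.7146] M [-4.3091 -0.5618 -0.3126] open 1.001 ff 10.0 q [ 0.0714  0.9567  0.0403  1.9281 -0.0829  0.2486  0.2546]
[0.9968 0.0799 0.0071]
(194, 203) slope -0.0177 y at x=.524: 0.1124 sd 0.0006 n 9
(203, 226) slope 0.0861 y at x=.524: 0.1021 sd 0.0003 n 23
(234, 258) slope 0.0648 y at x=.524: 0.1019 sd 0.0002 n 20
(194, 258) slope 0.0771 y at x=.524: 0.1022 sd 0.0018 n 54
```

Held at 19 N with both fingers loaded and no further movement: the board is flush. Back off and go to the nut.

{"api": "carry_out", "payload": {"plan": [{"rot": [0,0,0],"xyz": [-0.01,0,0],"grip": 0},{"rot": [0,0,0],"xyz": [-0.025,0,0],"grip": 0},{"rot": [0,0,0],"xyz": [-0.035,0,-0.01],"grip": 0},{"rot": [0,0,0],"xyz": [-0.035,0,-0.05],"grip": 0},{"rot": [0,0,0],"xyz": [-0.035,0,-0.09],"grip": 0},{"rot": [0,0,0],"xyz": [-0.03,0,-0.13],"grip": 0},{"rot": [0,0,0],"xyz": [0.01,0,-0.14],"grip": 0},{"rot": [0,0,0],"xyz": [0.05,0,-0.14],"grip": 0}]}}

```text
clock: 6.35
tool_pos: [0.5392, -0.0426, 0.1559]
eef_rot: [0.676, 0.737, 0.003, 0.003]
contact_force: [0.3, 2.1, -0.2]
opening: 1.001
finger_force: 0.0
```

```bash
sed -i 's/^O=.*/ex=np.array([-.08,.9968,0]);ey=np.array([-.9968,-.08,0]);O=np.array([.5265,.0705,0])+.035*ex/' h.py; python3 -c "
from h import *
st();go(-.035,0,.08)"; python3 edge.py | head -4
```

```text
t6.35 clamp [-0.1487 -0.0036  0.1559] F [ 2.0436 -0.4804 -0.1775] M [-0.001   0.0221 -0.038 ] open 1.001 ff 0.0 q [-0.0478  0.6985  0.0678  1.9161 -0.0865  0.521   0.164 ]
rot [0.0086 0.0014 0.005 ] xyz [ 0.1139 -0.0037  0.0757]
(194, 203) slope -0.0171 y at x=.524: 0.1123 sd 0.0005 n 9
(203, 226) slope 0.0864 y at x=.524: 0.1021 sd 0.0003 n 23
(234, 258) slope 0.0650 y at x=.524: 0.1019 sd 0.0002 n 20
(194, 258) slope 0.0772 y at x=.524: 0.1022 sd 0.0018 n 54
```

{"api": "carry_out", "payload": {"plan": [{"rot": [0,0,-0.12],"xyz": [0.02,0,0],"grip": 0},{"rot": [0,0,-0.24],"xyz": [0.04,0,0],"grip": 0},{"rot": [0,0,-0.36],"xyz": [0.06,0,0],"grip": 0},{"rot": [0,0,-0.48],"xyz": [0.08,0,0],"grip": 0},{"rot": [0,0,-0.6],"xyz": [0.1,0,0],"grip": 0},{"rot": [0,0,-0.72],"xyz": [0.112,-0.003,0],"grip": 0},{"rot": [0,0,-0.84],"xyz": [0.112,-0.003,0],"grip": 0},{"rot": [0,0,-0.96],"xyz": [0.112,-0.003,0],"grip": 0}]}}

```text
clock: 7.07
tool_pos: [0.5227, 0.0719, 0.152]
eef_rot: [0.252, 0.968, 0.0, -0.0]
contact_force: [-0.8, -0.0, -0.4]
opening: 1.0
finger_force: 0.0
```

{"api": "carry_out", "payload": {"plan": [{"rot": [0,0,-0.12],"xyz": [0,0,0],"grip": 0},{"rot": [0,0,-0.24],"xyz": [0,0,0],"grip": 0},{"rot": [0,0,-0.36],"xyz": [0,0,0],"grip": 0},{"rot": [0,0,-0.48],"xyz": [0,0,0],"grip": 0},{"rot": [0,0,-0.6],"xyz": [0,0,0],"grip": 0},{"rot": [0,0,-0.72],"xyz": [0,0,0],"grip": 0},{"rot": [0,0,-0.84],"xyz": [0,0,0],"grip": 0},{"rot": [0,0,-0.96],"xyz": [0,0,0],"grip": 0}]}}

```text
clock: 7.73
tool_pos: [0.5231, 0.0703, 0.152]
eef_rot: [-0.222, 0.975, 0.0, -0.0]
contact_force: [-0.1, -0.1, -0.6]
opening: 1.002
finger_force: 0.0
```

{"api": "carry_out", "payload": {"plan": [{"rot": [0,0,-0.12],"xyz": [0,0,0],"grip": 0},{"rot": [0,0,-0.24],"xyz": [0,0,0],"grip": 0},{"rot": [0,0,-0.24],"xyz": [0,0,0],"grip": 0},{"rot": [0,0,-0.24],"xyz": [0,0,0],"grip": 0}]}}

```text
clock: 8.07
tool_pos: [0.5233, 0.07, 0.1518]
eef_rot: [-0.332, 0.943, 0.0, -0.0]
contact_force: [0.4, -0.1, -0.4]
opening: 1.001
finger_force: 0.0
```

```bash
python3 -c "
from h import *
st();go(-.035,0,.08)"
```

```text
t8.07 clamp [-0.0353  0.0033  0.1518] F [-0.1109 -0.422  -0.398 ] M [ 0.0461  0.0061 -0.0334] open 1.001 ff 0.0 q [ 0.0844  0.7328 -0.5052  1.9301  0.5826  0.6276  1.4521]
rot [ 0.0005 -0.0008  2.1677] xyz [-0.0028 -0.0017  0.0718]
```

{"api": "carry_out", "payload": {"plan": [{"rot": [0,0,-0.12],"xyz": [-0.003,-0.0015,0],"grip": 0},{"rot": [0,0,-0.24],"xyz": [-0.003,-0.0015,0.01],"grip": 0},{"rot": [0,0,-0.36],"xyz": [-0.003,-0.0015,0.025],"grip": 0},{"rot": [0,0,-0.48],"xyz": [-0.003,-0.0015,0.04],"grip": 0},{"rot": [0,0,-0.6],"xyz": [-0.003,-0.0015,0.055],"grip": 0},{"rot": [0,0,-0.72],"xyz": [-0.003,-0.0015,0.065],"grip": 0},{"rot": [0,0,-0.72],"xyz": [-0.003,-0.0015,0.073],"grip": 0},{"rot": [0,0,-0.72],"xyz": [-0.003,-0.0015,0.073],"grip": 0}]}}

```text
clock: 8.73
tool_pos: [0.526, 0.0701, 0.0774]
eef_rot: [-0.642, 0.767, 0.001, -0.001]
contact_force: [0.2, -0.4, -0.7]
opening: 1.003
finger_force: 0.0
```

```bash
python3 -c "
from h import *
st();go(-.035,0,.079)
s=r.snapshot('side');crop('side',s,240,170,130,100,6,'pics/s2.png')"
```

```text
t8.73 clamp [-0.0354  0.0005  0.0774] F [-0.4497 -0.2102 -0.7043] M [ 0.0485  0.0739 -0.0024] open 1.003 ff 0.0 q [ 0.1234  0.8854 -0.5833  1.9566  0.8893  0.581   1.8913]
rot [-0.0009 -0.0037  2.8852] xyz [-0.0005 -0.0004 -0.0016]
```

View pics/s2.png

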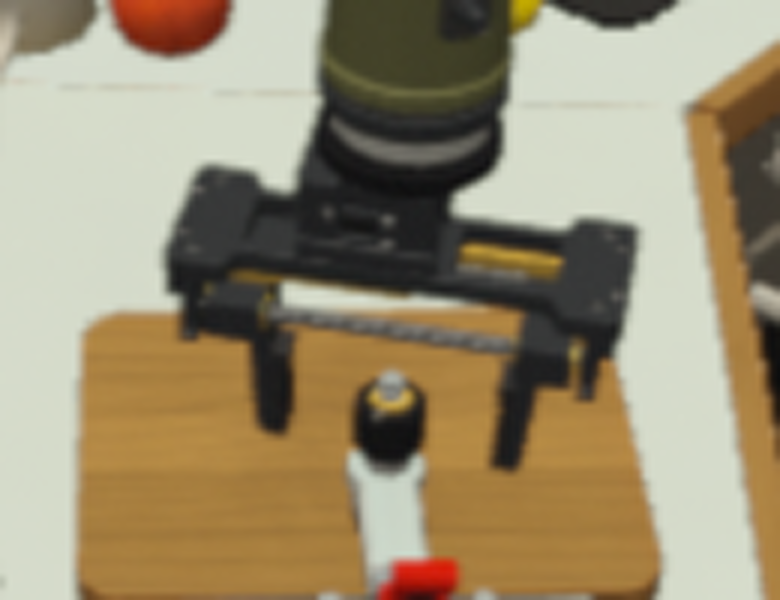

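The fingers at (272,400) and (510,440) straddle the nut at (390,420), centred. I close.

{"api": "carry_out", "payload": {"plan": [{"rot": [0,0,0],"xyz": [0,0,-0.001],"grip": 255},{"rot": [0,0,0],"xyz": [0,0,-0.001],"grip": 255},{"rot": [0,0,0],"xyz": [0,0,-0.001],"grip": 255},{"rot": [0,0,0],"xyz": [0,0,-0.001],"grip": 255},{"rot": [0,0,0],"xyz": [0,0,-0.001],"grip": 255},{"rot": [0,0,0],"xyz": [0,0,-0.001],"grip": 255},{"rot": [0,0,0],"xyz": [0,0,-0.001],"grip": 255},{"rot": [0,0,0],"xyz": [0,0,-0.001],"grip": 255}], "squeeze": 35}}

```text
clock: 9.45
tool_pos: [0.527, 0.0702, 0.0797]
eef_rot: [-0.644, 0.765, 0.0, 0.0]
contact_force: [-0.2, -0.1, -0.2]
opening: 0.42
finger_force: 0.0
```

```bash
python3 -c "
from h import *
st();go(-.035,0,.079)"
```

```text
t9.45 clamp [-0.0354 -0.0005  0.0797] F [-0.0977  0.219  -0.2417] M [0.081  0.1002 0.0244] open 0.420 ff 0.0 q [ 0.1259  0.8822 -0.5873  1.9553  0.888   0.5841  1.8975]
rot [0.0001 0.0001 2.8898] xyz [-0.0002  0.0006  0.0007]
```

Still closing; hold a few more rows.

{"api": "carry_out", "payload": {"plan": [{"rot": [0,0,0],"xyz": [0,0,0.001],"grip": 255},{"rot": [0,0,0],"xyz": [0,0,0.001],"grip": 255},{"rot": [0,0,0],"xyz": [0,0,0.001],"grip": 255},{"rot": [0,0,0],"xyz": [0,0,0.001],"grip": 255}], "squeeze": 35}}

```text
clock: 9.78
tool_pos: [0.5269, 0.0702, 0.0788]
eef_rot: [-0.644, 0.765, 0.0, -0.0]
contact_force: [-1.6, -0.8, 2.0]
opening: 0.327
finger_force: 35.0
```

```bash
python3 -c "
from h import *
st();go(-.035,0,.079)"
```

```text
t9.78 clamp [-0.0353 -0.0004  0.0788] F [-0.7114  1.6208  2.0088] M [ 0.1294  0.2838 -0.0431] open 0.327 ff 35.0 q [ 0.1249  0.8836 -0.5858  1.9559  0.89    0.5822  1.8958]
rot [ 0.0001 -0.0002  2.8899] xyz [-0.0002  0.0004 -0.0002]
```

{"api": "carry_out", "payload": {"plan": [{"rot": [0,0,0.1],"xyz": [0,0,0.0002],"grip": 255},{"rot": [0,0,0.2],"xyz": [0,0,0.0004],"grip": 255},{"rot": [0,0,0.3],"xyz": [0,0,0.0006],"grip": 255},{"rot": [0,0,0.4],"xyz": [0,0,0.0008],"grip": 255},{"rot": [0,0,0.5],"xyz": [0,0,0.001],"grip": 255},{"rot": [0,0,0.6],"xyz": [0,0,0.0012],"grip": 255},{"rot": [0,0,0.7],"xyz": [0,0,0.0014],"grip": 255},{"rot": [0,0,0.8],"xyz": [0,0,0.0015],"grip": 255}]}}

```text
clock: 10.45
tool_pos: [0.5257, 0.071, 0.0784]
eef_rot: [-0.294, 0.956, 0.0, -0.0]
contact_force: [-7.0, 0.5, 16.0]
opening: 0.334
finger_force: 35.0
```

```bash
python3 -c "
from h import *
st();go(-.035,0,.079)"
```

```text
t10.45 clamp [-0.0344  0.0008  0.0784] F [ 1.0947  6.917  15.987 ] M [0.285  1.3583 0.2592] open 0.334 ff 35.0 q [ 0.0064  0.845  -0.3808  1.9646  0.6743  0.4609  1.2925]
rot [-0.0004 -0.0012  2.0873] xyz [-0.0004 -0.0009 -0.0006]
```

The nut does not descend (16 N built up vertically), so I relieve that and keep turning level. Running torque is about 0.26 N·m.

{"api": "carry_out", "payload": {"plan": [{"rot": [0,0,0.08],"xyz": [0,0,-0.0012],"grip": 255},{"rot": [0,0,0.16],"xyz": [0,0,-0.0014],"grip": 255},{"rot": [0,0,0.24],"xyz": [0,0,-0.0014],"grip": 255},{"rot": [0,0,0.32],"xyz": [0,0,-0.0014],"grip": 255}]}}

```text
clock: 10.78
tool_pos: [0.5254, 0.0716, 0.0787]
eef_rot: [-0.139, 0.99, 0.001, -0.001]
contact_force: [-4.3, 2.4, 4.6]
opening: 0.325
finger_force: 35.0
```

```bash
python3 -c "
from h import *
st();go(-.035,0,.079)"
```

```text
t10.78 clamp [-0.0338  0.001   0.0787] F [2.7475 4.0724 4.6228] M [0.6026 0.9204 0.178 ] open 0.325 ff 35.0 q [-0.0396  0.8351 -0.3033  1.9665  0.5629  0.4245  1.0799]
rot [-0.0003 -0.0028  1.7688] xyz [-0.0007 -0.0013 -0.0003]
```

{"api": "carry_out", "payload": {"plan": [{"rot": [0,0,0.08],"xyz": [0,0,-0.0002],"grip": 255},{"rot": [0,0,0.16],"xyz": [0,0,-0.0002],"grip": 255},{"rot": [0,0,0.24],"xyz": [0,0,-0.0002],"grip": 255}]}}

```text
clock: 11.03
tool_pos: [0.5254, 0.072, 0.0787]
eef_rot: [-0.019, 1.0, 0.001, -0.001]
contact_force: [-4.6, 3.0, 2.6]
opening: 0.332
finger_force: 35.0
```

```bash
python3 -c "
from h import *
st();go(-.035,0,.079)"
```

```text
t11.03 clamp [-0.0334  0.001   0.0787] F [3.344 4.315 2.618] M [0.7804 0.839  0.2626] open 0.332 ff 35.0 q [-0.0739  0.8299 -0.2465  1.9682  0.4731  0.4008  0.9264]
rot [-0.0003 -0.0033  1.5292] xyz [-0.0011 -0.0016 -0.0003]
```

{"api": "carry_out", "payload": {"plan": [{"rot": [0,0,0.08],"xyz": [0,0,0],"grip": 255},{"rot": [0,0,0.16],"xyz": [0,0,0],"grip": 255},{"rot": [0,0,0.24],"xyz": [0,0,0],"grip": 255}]}}

```text
clock: 11.28
tool_pos: [0.5254, 0.0725, 0.0788]
eef_rot: [0.1, 0.995, 0.001, -0.001]
contact_force: [-3.9, 4.5, 3.3]
opening: 0.332
finger_force: 35.0
```

```bash
cat > tq.py <<'E'
from h import *
m=[r.get_state()['moment'][2]]
for _ in range(3): r.snapshot('top'); m.append(r.get_state()['moment'][2])
s=r.get_state();Y=R.from_quat(s['eef_rot']).as_matrix()[:,1]
print("t%.2f"%s['clock'],"Mz",np.array(m),"F",s['contact_force'],"yaw %.3f"%np.arctan2(Y[1],Y[0]),"q7 %.2f open %.3f ff %.1f"%(s['q'][6],s['opening'],s['finger_force']))
E
python3 tq.py
```

```text
t11.43 Mz [ 0.2303  0.0627  0.037  -0.0666] F [-3.3407  5.1564  3.1356] yaw 1.373 q7 0.78 open 0.330 ff 35.0
```

{"api": "carry_out", "payload": {"plan": [{"rot": [0,0,0.08],"xyz": [0.001,0.001,0],"grip": 255},{"rot": [0,0,0.16],"xyz": [0.001,0.001,0],"grip": 255},{"rot": [0,0,0.24],"xyz": [0.001,0.001,0],"grip": 255}]}}

```text
clock: 11.68
tool_pos: [0.5255, 0.0729, 0.0788]
eef_rot: [0.219, 0.976, 0.001, -0.001]
contact_force: [-2.2, 3.9, 2.2]
opening: 0.329
finger_force: 35.0
```

```bash
sed -i 's/range(3)/range(0)/' tq.py; python3 tq.py
```

```text
t11.68 Mz [0.2172] F [-2.198   3.8637  2.2042] yaw 1.130 q7 0.63 open 0.329 ff 35.0
```

{"api": "carry_out", "payload": {"plan": [{"rot": [0,0,0.08],"xyz": [0,0,0],"grip": 255},{"rot": [0,0,0.16],"xyz": [0,0,0],"grip": 255}]}}

```text
clock: 11.85
tool_pos: [0.5257, 0.0732, 0.0788]
eef_rot: [0.296, 0.955, 0.001, -0.001]
contact_force: [-1.6, 2.6, 1.1]
opening: 0.327
finger_force: 35.0
```

```bash
python3 tq.py
```

```text
t11.85 Mz [0.2146] F [-1.6465  2.5875  1.0635] yaw 0.970 q7 0.54 open 0.327 ff 35.0
```

{"api": "carry_out", "payload": {"plan": [{"rot": [0,0,0.08],"xyz": [0,0,0],"grip": 255},{"rot": [0,0,0.16],"xyz": [0,0,0],"grip": 255}]}}

```text
clock: 12.02
tool_pos: [0.5258, 0.0734, 0.0788]
eef_rot: [0.371, 0.929, 0.001, -0.001]
contact_force: [-0.8, 3.8, 2.4]
opening: 0.331
finger_force: 35.0
```

```bash
python3 tq.py
```

```text
t12.02 Mz [0.267] F [-0.8409  3.8339  2.4354] yaw 0.810 q7 0.44 open 0.331 ff 35.0
```

{"api": "carry_out", "payload": {"plan": [{"rot": [0,0,0.08],"xyz": [0,0,0],"grip": 255},{"rot": [0,0,0.16],"xyz": [0,0,0],"grip": 255}]}}

```text
clock: 12.18
tool_pos: [0.5261, 0.0736, 0.0788]
eef_rot: [0.444, 0.896, 0.001, -0.001]
contact_force: [-1.8, 4.7, 0.0]
opening: 0.333
finger_force: 35.0
```

```bash
python3 tq.py
```

```text
t12.18 Mz [0.2012] F [-1.8436  4.6834  0.0454] yaw 0.650 q7 0.35 open 0.333 ff 35.0
```

{"api": "carry_out", "payload": {"plan": [{"rot": [0,0,0.08],"xyz": [0,0,0],"grip": 255},{"rot": [0,0,0.16],"xyz": [0,0,0],"grip": 255}]}}

```text
clock: 12.35
tool_pos: [0.5263, 0.0738, 0.0788]
eef_rot: [0.514, 0.858, 0.001, -0.001]
contact_force: [-1.1, 4.9, 1.3]
opening: 0.333
finger_force: 35.0
```

```bash
python3 tq.py
```

```text
t12.35 Mz [0.2213] F [-1.0689  4.8857  1.2947] yaw 0.491 q7 0.26 open 0.333 ff 35.0
```

{"api": "carry_out", "payload": {"plan": [{"rot": [0,0,0.08],"xyz": [0,0,0],"grip": 255},{"rot": [0,0,0.16],"xyz": [0,0,0],"grip": 255}]}}

```text
clock: 12.52
tool_pos: [0.5266, 0.0739, 0.0788]
eef_rot: [0.581, 0.814, 0.001, -0.0]
contact_force: [-0.4, 4.5, 0.2]
opening: 0.33
finger_force: 35.0
```

```bash
python3 tq.py
```

```text
t12.52 Mz [0.2706] F [-0.4406  4.5181  0.1976] yaw 0.331 q7 0.17 open 0.330 ff 35.0
```

{"api": "carry_out", "payload": {"plan": [{"rot": [0,0,0.08],"xyz": [0,0,0],"grip": 255},{"rot": [0,0,0.16],"xyz": [0,0,0],"grip": 255}]}}

```text
clock: 12.68
tool_pos: [0.5269, 0.074, 0.0788]
eef_rot: [0.644, 0.765, 0.002, -0.0]
contact_force: [0.3, 4.5, -0.6]
opening: 0.327
finger_force: 35.0
```

```bash
python3 tq.py
```

```text
t12.68 Mz [0.2341] F [ 0.2864  4.4657 -0.5694] yaw 0.171 q7 0.08 open 0.327 ff 35.0
```

{"api": "carry_out", "payload": {"plan": [{"rot": [0,0,0.08],"xyz": [0,0,0],"grip": 255},{"rot": [0,0,0.16],"xyz": [0,0,0],"grip": 255}]}}

```text
clock: 12.85
tool_pos: [0.5272, 0.074, 0.0788]
eef_rot: [0.703, 0.711, 0.002, -0.0]
contact_force: [1.3, 4.3, -0.7]
opening: 0.33
finger_force: 35.0
```

```bash
python3 tq.py
```

```text
t12.85 Mz [0.255] F [ 1.2753  4.3162 -0.6942] yaw 0.011 q7 -0.01 open 0.330 ff 35.0
```

{"api": "carry_out", "payload": {"plan": [{"rot": [0,0,0.08],"xyz": [0,0,0],"grip": 255},{"rot": [0,0,0.16],"xyz": [0,0,0],"grip": 255}]}}

```text
clock: 13.02
tool_pos: [0.5275, 0.074, 0.0788]
eef_rot: [0.758, 0.652, 0.002, -0.0]
contact_force: [2.2, 4.9, -1.3]
opening: 0.329
finger_force: 35.0
```

```bash
python3 tq.py
```

```text
t13.02 Mz [0.2728] F [ 2.2488  4.8618 -1.2752] yaw -0.149 q7 -0.11 open 0.329 ff 35.0
```

{"api": "carry_out", "payload": {"plan": [{"rot": [0,0,0.08],"xyz": [0,0,0],"grip": 255},{"rot": [0,0,0.16],"xyz": [0,0,0],"grip": 255}]}}

```text
clock: 13.18
tool_pos: [0.5278, 0.0739, 0.0788]
eef_rot: [0.808, 0.59, 0.002, -0.0]
contact_force: [2.5, 4.8, -0.9]
opening: 0.331
finger_force: 35.0
```

```bash
python3 tq.py
```

```text
t13.18 Mz [0.2439] F [ 2.4832  4.7587 -0.9158] yaw -0.309 q7 -0.20 open 0.331 ff 35.0
```

{"api": "carry_out", "payload": {"plan": [{"rot": [0,0,0.08],"xyz": [0,0,0],"grip": 255},{"rot": [0,0,0.16],"xyz": [0,0,0],"grip": 255}]}}

```text
clock: 13.35
tool_pos: [0.528, 0.0738, 0.0788]
eef_rot: [0.852, 0.523, 0.002, -0.0]
contact_force: [3.2, 4.7, -0.5]
opening: 0.332
finger_force: 35.0
```

```bash
python3 tq.py
```

```text
t13.35 Mz [0.1913] F [ 3.2067  4.6954 -0.5444] yaw -0.469 q7 -0.29 open 0.332 ff 35.0
```

{"api": "carry_out", "payload": {"plan": [{"rot": [0,0,0.08],"xyz": [0,0,0],"grip": 255},{"rot": [0,0,0.16],"xyz": [0,0,0],"grip": 255}]}}

```text
clock: 13.52
tool_pos: [0.5283, 0.0736, 0.0789]
eef_rot: [0.891, 0.453, 0.002, -0.0]
contact_force: [3.1, 3.7, -1.3]
opening: 0.326
finger_force: 35.0
```

```bash
python3 tq.py
```

```text
t13.52 Mz [0.251] F [ 3.0549  3.7256 -1.2845] yaw -0.630 q7 -0.38 open 0.326 ff 35.0
```

{"api": "carry_out", "payload": {"plan": [{"rot": [0,0,0.08],"xyz": [0,0,0],"grip": 255},{"rot": [0,0,0.16],"xyz": [0,0,0],"grip": 255}]}}

```text
clock: 13.68
tool_pos: [0.5285, 0.0734, 0.0789]
eef_rot: [0.925, 0.381, 0.002, -0.0]
contact_force: [3.9, 2.9, -2.2]
opening: 0.328
finger_force: 35.0
```

```bash
python3 tq.py
```

```text
t13.68 Mz [0.2407] F [ 3.9092  2.8827 -2.1836] yaw -0.790 q7 -0.48 open 0.328 ff 35.0
```

{"api": "carry_out", "payload": {"plan": [{"rot": [0,0,0.08],"xyz": [0,0,0],"grip": 255},{"rot": [0,0,0.16],"xyz": [0,0,0],"grip": 255}]}}

```text
clock: 13.85
tool_pos: [0.5287, 0.0732, 0.0789]
eef_rot: [0.952, 0.306, 0.002, -0.0]
contact_force: [4.2, 3.4, -2.2]
opening: 0.33
finger_force: 35.0
```

```bash
python3 tq.py
```

```text
t13.85 Mz [0.1889] F [ 4.1938  3.4062 -2.1855] yaw -0.950 q7 -0.58 open 0.330 ff 35.0
```

{"api": "carry_out", "payload": {"plan": [{"rot": [0,0,0.08],"xyz": [0,0,0],"grip": 255},{"rot": [0,0,0.16],"xyz": [0,0,0],"grip": 255}]}}

```text
clock: 14.02
tool_pos: [0.5289, 0.0729, 0.0789]
eef_rot: [0.974, 0.228, 0.002, -0.0]
contact_force: [3.6, 2.9, -2.4]
opening: 0.329
finger_force: 35.0
```

```bash
python3 tq.py
```

```text
t14.02 Mz [0.2406] F [ 3.6279  2.899  -2.3604] yaw -1.110 q7 -0.67 open 0.329 ff 35.0
```

{"api": "carry_out", "payload": {"plan": [{"rot": [0,0,0.08],"xyz": [0,0,0],"grip": 255},{"rot": [0,0,0.16],"xyz": [0,0,0],"grip": 255}]}}

```text
clock: 14.18
tool_pos: [0.529, 0.0727, 0.0789]
eef_rot: [0.989, 0.15, 0.002, -0.0]
contact_force: [4.8, 1.9, -2.3]
opening: 0.331
finger_force: 35.0
```

```bash
python3 tq.py
```

```text
t14.18 Mz [0.1773] F [ 4.8475  1.8542 -2.2696] yaw -1.270 q7 -0.77 open 0.331 ff 35.0
```

{"api": "carry_out", "payload": {"plan": [{"rot": [0,0,0.08],"xyz": [0.001,0,0],"grip": 255},{"rot": [0,0,0.16],"xyz": [0.001,0,0],"grip": 255}]}}

```text
clock: 14.35
tool_pos: [0.5291, 0.0723, 0.0789]
eef_rot: [0.998, 0.07, 0.002, -0.0]
contact_force: [2.1, -0.2, -1.5]
opening: 0.329
finger_force: 35.0
```

```bash
python3 tq.py
```

```text
t14.35 Mz [0.2638] F [ 2.1291 -0.1715 -1.4674] yaw -1.431 q7 -0.88 open 0.329 ff 35.0
```

{"api": "carry_out", "payload": {"plan": [{"rot": [0,0,0.08],"xyz": [0,0,0],"grip": 255},{"rot": [0,0,0.16],"xyz": [0,0,0],"grip": 255}]}}

```text
clock: 14.52
tool_pos: [0.5291, 0.0721, 0.0789]
eef_rot: [1.0, -0.01, 0.002, 0.0]
contact_force: [3.0, 0.1, -1.1]
opening: 0.33
finger_force: 35.0
```

```bash
python3 tq.py
```

```text
t14.52 Mz [0.2511] F [ 2.9805  0.1326 -1.1168] yaw -1.591 q7 -0.98 open 0.330 ff 35.0
```

{"api": "carry_out", "payload": {"plan": [{"rot": [0,0,0.08],"xyz": [0,0,0],"grip": 255},{"rot": [0,0,0.16],"xyz": [0,0,0],"grip": 255}]}}

```text
clock: 14.68
tool_pos: [0.5291, 0.0718, 0.0789]
eef_rot: [0.996, -0.09, 0.002, 0.0]
contact_force: [2.2, 0.1, 0.2]
opening: 0.331
finger_force: 35.0
```

```bash
python3 tq.py
```

```text
t14.68 Mz [0.2713] F [2.2116 0.0559 0.2195] yaw -1.751 q7 -1.10 open 0.331 ff 35.0
```

{"api": "carry_out", "payload": {"plan": [{"rot": [0,0,0.08],"xyz": [0,0,0],"grip": 255},{"rot": [0,0,0.16],"xyz": [0,0,0],"grip": 255}]}}

```text
clock: 14.85
tool_pos: [0.529, 0.0715, 0.0791]
eef_rot: [0.986, -0.169, 0.002, 0.0]
contact_force: [1.7, -0.4, 3.7]
opening: 0.331
finger_force: 35.0
```

```bash
python3 tq.py
```

```text
t14.85 Mz [0.3097] F [ 1.6965 -0.4315  3.7177] yaw -1.911 q7 -1.22 open 0.331 ff 35.0
```

Torque stepped to 0.31 and the bar started lifting my fingers (Fz +3.7 N, z +0.2 mm): landing signs. One small step to confirm.

{"api": "carry_out", "payload": {"plan": [{"rot": [0,0,0.05],"xyz": [0,0,0],"grip": 255},{"rot": [0,0,0.1],"xyz": [0,0,0],"grip": 255}]}}

```text
clock: 15.02
tool_pos: [0.5289, 0.0714, 0.0793]
eef_rot: [0.976, -0.218, 0.002, 0.0]
contact_force: [1.6, -1.0, 4.2]
opening: 0.33
finger_force: 35.0
```

```bash
python3 tq.py; python3 -c "
from h import *
st()"
```

```text
t15.02 Mz [0.3135] F [ 1.6478 -1.0117  4.2498] yaw -2.010 q7 -1.31 open 0.330 ff 35.0
t15.02 clamp [-0.0343 -0.0025  0.0793] F [-1.1403 -1.5616  4.2498] M [-0.1435 -0.1141  0.3135] open 0.330 ff 35.0 q [-0.5234  0.9057  0.5306  1.9861 -0.9425  0.5127 -1.3112]
```

Landing confirmed. Release and rise.

{"api": "carry_out", "payload": {"plan": [{"rot": [0,0,0],"xyz": [0,0,0],"grip": 0},{"rot": [0,0,0],"xyz": [0,0,0],"grip": 0},{"rot": [0,0,0],"xyz": [0,0,0],"grip": 0},{"rot": [0,0,0],"xyz": [0,0,0],"grip": 0},{"rot": [0,0,0],"xyz": [0,0,-0.02],"grip": 0},{"rot": [0,0,0],"xyz": [0,0,-0.06],"grip": 0},{"rot": [0,0,0],"xyz": [0,0,-0.1],"grip": 0},{"rot": [0,0,0],"xyz": [0,0,-0.12],"grip": 0}]}}

```text
clock: 15.68
tool_pos: [0.5283, 0.0709, 0.2023]
eef_rot: [0.976, -0.218, 0.002, -0.0]
contact_force: [1.1, 0.1, -0.7]
opening: 0.914
finger_force: 0.0
```

{"api": "carry_out", "payload": {"plan": [{"rot": [0,0,-0.12],"xyz": [0,0,0],"grip": 255},{"rot": [0,0,-0.24],"xyz": [0,0,0],"grip": 255},{"rot": [0,0,-0.36],"xyz": [0,0,0],"grip": 255},{"rot": [0,0,-0.48],"xyz": [0,0,0],"grip": 255},{"rot": [0,0,-0.6],"xyz": [0,0,0],"grip": 255},{"rot": [0,0,-0.72],"xyz": [0,0,0],"grip": 255},{"rot": [0,0,-0.84],"xyz": [0,0,0],"grip": 255},{"rot": [0,0,-0.96],"xyz": [0,0,0],"grip": 255}]}}

```text
clock: 16.35
tool_pos: [0.5268, 0.0716, 0.1987]
eef_rot: [0.965, 0.261, -0.0, -0.0]
contact_force: [0.4, -0.1, 0.1]
opening: 0.35
finger_force: 0.0
```

{"api": "carry_out", "payload": {"plan": [{"rot": [0,0,-0.12],"xyz": [0,0,0],"grip": 255},{"rot": [0,0,-0.24],"xyz": [0,0,0],"grip": 255},{"rot": [0,0,-0.36],"xyz": [0,0,0],"grip": 255},{"rot": [0,0,-0.48],"xyz": [0,0,0],"grip": 255},{"rot": [0,0,-0.6],"xyz": [0,0,0],"grip": 255},{"rot": [0,0,-0.72],"xyz": [0,0,0],"grip": 255},{"rot": [0,0,-0.84],"xyz": [0,0,0],"grip": 255},{"rot": [0,0,-0.96],"xyz": [0,0,0],"grip": 255}]}}

```text
clock: 17.02
tool_pos: [0.5268, 0.0715, 0.1987]
eef_rot: [0.736, 0.677, -0.0, -0.0]
contact_force: [-1.0, 0.5, -0.1]
opening: 0.001
finger_force: 0.0
```

```bash
python3 -c "
from h import *
st();go(.13,0,.2);t=r.snapshot('top');cv2.imwrite('pics/t4.png',t[:,:,::-1])
hsv=cv2.cvtColor(t,cv2.COLOR_RGB2HSV);s=r.snapshot('side');hs=cv2.cvtColor(s,cv2.COLOR_RGB2HSV)
for n,h,b in(('top',hsv,(195,215,240,250)),('side',hs,(285,240,330,290))):
  m=cv2.inRange(h,(0,150,90),(6,255,255))[b[1]:b[3],b[0]:b[2]];y,x=np.nonzero(m);print(n,len(x),x.mean()+b[0],y.mean()+b[1],x.min()+b[0],x.max()+b[0],y.min()+b[1],y.max()+b[1])
for X in((.107,0,.131),(.065,0,.079),(.086,0,.105)): print(X,proj('top',O+X[0]*ex+[0,0,X[2]]),proj('side',O+X[0]*ex+[0,0,X[2]]))
"; python3 edge.py|sed -n 2,3p
```

```text
t17.02 clamp [-0.034  -0.0004  0.1987] F [ 0.53    0.9259 -0.1149] M [-0.0899  0.1123  0.0114] open 0.001 ff 0.0 q [-0.3365  0.6323  0.1879  1.9015 -0.1897  0.6255 -0.1131]
rot [-0.0006  0.0001 -0.1635] xyz [ 0.1618 -0.0271 -0.0014]
top 47 208.6595744680851 233.12765957446808 204 213 231 236
side 70 309.25714285714287 267.84285714285716 303 315 265 271
(0.107, 0, 0.131) [205.3834 233.4885] [310.4922 266.5916]
(0.065, 0, 0.079) [222.0198 232.9359] [307.5768 269.8813]
(0.086, 0, 0.105) [213.8776 233.2064] [308.9872 268.2898]
(203, 226) slope -0.0555 y at x=.524: 0.1301 sd 0.0032 n 12
(234, 258) slope 0.5976 y at x=.524: 0.1252 sd 0.0272 n 14
```

{"api": "carry_out", "payload": {"plan": [{"rot": [0,0,-0.08],"xyz": [0.035,-0.006,0],"grip": 255},{"rot": [0,0,-0.163],"xyz": [0.07,-0.012,0],"grip": 255},{"rot": [0,0,-0.163],"xyz": [0.105,-0.018,0],"grip": 255},{"rot": [0,0,-0.163],"xyz": [0.14,-0.024,0],"grip": 255},{"rot": [0,0,-0.163],"xyz": [0.175,-0.029,0],"grip": 255},{"rot": [0,0,-0.163],"xyz": [0.176,-0.029,0],"grip": 255}]}}

```text
clock: 17.67
tool_pos: [0.5121, 0.2596, 0.1984]
eef_rot: [0.678, 0.735, 0.002, -0.002]
contact_force: [0.5, 1.1, -0.7]
opening: 0.01
finger_force: 0.0
```

{"api": "carry_out", "payload": {"plan": [{"rot": [0,0,0],"xyz": [0,0,0.03],"grip": 255},{"rot": [0,0,0],"xyz": [0,0,0.06],"grip": 255},{"rot": [0,0,0],"xyz": [0,0,0.08],"grip": 255},{"rot": [0,0,0],"xyz": [0,0,0.086],"grip": 255},{"rot": [0,0,0],"xyz": [0,0,0.086],"grip": 255}]}}

```text
clock: 18.08
tool_pos: [0.513, 0.2488, 0.1113]
eef_rot: [0.681, 0.732, -0.002, -0.0]
contact_force: [-0.3, -0.1, 1.1]
opening: 0.002
finger_force: 0.0
```

```bash
python3 -c "
from h import *
st();go(.135,0,.112);s=r.snapshot('side');crop('side',s,240,190,130,120,5,'pics/s3.png')"
```

```text
t18.08 clamp [ 0.1438 -0.0009  0.1113] F [-0.1243  0.2694  1.0817] M [-0.0822  0.0525  0.0739] open 0.002 ff 0.0 q [-0.6139  0.8069  0.1404  1.8456 -0.2092  0.5071 -0.2613]
rot [-0.0032  0.0017 -0.0088] xyz [-0.0089 -0.0008 -0.0007]
```

View pics/s3.png

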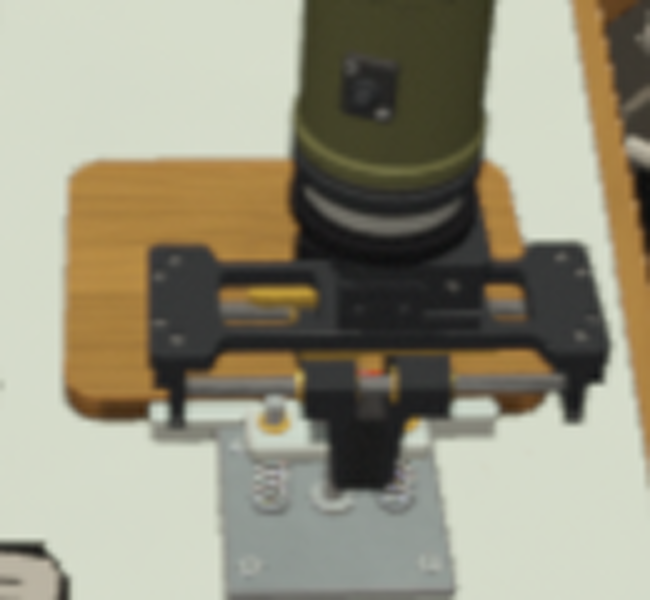

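The closed fingers hang behind the lever (red just visible at (370,375)), centred. I push it over.

{"api": "carry_out", "payload": {"plan": [{"rot": [0,0,-0.009],"xyz": [-0.015,0,-0.001],"grip": 255},{"rot": [0,0,-0.009],"xyz": [-0.024,0,-0.002],"grip": 255},{"rot": [0,0,-0.009],"xyz": [-0.033,0,-0.003],"grip": 255},{"rot": [0,0,-0.009],"xyz": [-0.041,0,-0.005],"grip": 255},{"rot": [0,0,-0.009],"xyz": [-0.049,0,-0.008],"grip": 255},{"rot": [0,0,-0.009],"xyz": [-0.057,0,-0.012],"grip": 255},{"rot": [0,0,-0.009],"xyz": [-0.064,0,-0.016],"grip": 255},{"rot": [0,0,-0.009],"xyz": [-0.068,0,-0.018],"grip": 255}]}}

```text
clock: 18.8
tool_pos: [0.52, 0.182, 0.1323]
eef_rot: [0.678, 0.735, 0.002, 0.0]
contact_force: [0.2, 5.0, -4.1]
opening: 0.003
finger_force: 2.5
```

```bash
python3 -c "
from h import *
st();go(.0648,0,.1304)"
```

```text
t18.80 clamp [ 0.0767 -0.0024  0.1323] F [ 5.0148 -0.5859 -4.1273] M [ 0.9537 -0.0153 -0.0621] open 0.003 ff 2.5 q [-0.4928  0.7519  0.1228  1.8984 -0.1778  0.4986 -0.1655]
rot [ 0.0026 -0.0018  0.001 ] xyz [-0.0119 -0.0024  0.0018]
```

{"api": "carry_out", "payload": {"plan": [{"rot": [0,0,0],"xyz": [-0.013,-0.001,0],"grip": 255},{"rot": [0,0,0],"xyz": [-0.02,-0.002,0.002],"grip": 255},{"rot": [0,0,0],"xyz": [-0.026,-0.002,0.005],"grip": 255},{"rot": [0,0,0],"xyz": [-0.032,-0.002,0.009],"grip": 255},{"rot": [0,0,0],"xyz": [-0.038,-0.002,0.013],"grip": 255},{"rot": [0,0,0],"xyz": [-0.043,-0.002,0.018],"grip": 255},{"rot": [0,0,0],"xyz": [-0.047,-0.002,0.024],"grip": 255},{"rot": [0,0,0],"xyz": [-0.049,-0.002,0.028],"grip": 255}]}}

```text
clock: 19.47
tool_pos: [0.521, 0.1309, 0.1022]
eef_rot: [0.678, 0.735, -0.001, 0.0]
contact_force: [1.4, -0.2, 1.1]
opening: 0.006
finger_force: 0.9
```

```bash
python3 -c "
from h import *
st();go(.0233,0,.0905)"
```

```text
t19.47 clamp [0.0256 0.0007 0.1022] F [-0.3176 -1.3576  1.0968] M [ 0.0892 -0.1652  0.0615] open 0.006 ff 0.9 q [-0.3885  0.791   0.0935  1.9505 -0.1647  0.4084 -0.0907]
rot [-0.0008  0.0015  0.0005] xyz [-0.0023  0.0007  0.0117]
```

{"api": "carry_out", "payload": {"plan": [{"rot": [0,0,0],"xyz": [-0.001,0,0.004],"grip": 255},{"rot": [0,0,0],"xyz": [-0.002,0,0.008],"grip": 255},{"rot": [0,0,0],"xyz": [-0.002,0,0.0105],"grip": 255},{"rot": [0,0,0],"xyz": [-0.002,0,0.012],"grip": 255}]}}

```text
clock: 19.8
tool_pos: [0.5204, 0.1292, 0.0914]
eef_rot: [0.678, 0.735, -0.001, -0.0]
contact_force: [-5.8, -2.8, 26.9]
opening: 0.004
finger_force: 13.3
```

```bash
python3 -c "
from h import *
st()"
```

```text
t19.80 clamp [0.024  0.0014 0.0914] F [-2.3262  6.0387 26.9017] M [-0.898   1.0324 -0.1127] open 0.004 ff 13.3 q [-0.382   0.8093  0.0874  1.9564 -0.1662  0.385  -0.0866]
```

27 N at z 0.0914, right where the lever's stop should be. Lift off and look.

{"api": "carry_out", "payload": {"plan": [{"rot": [0,0,0],"xyz": [0,0,-0.01],"grip": 255},{"rot": [0,0,0],"xyz": [0,0,-0.04],"grip": 255},{"rot": [0,0,0],"xyz": [0,0,-0.08],"grip": 255},{"rot": [0,0,0],"xyz": [0.02,0,-0.12],"grip": 255},{"rot": [0,0,0],"xyz": [0.06,0,-0.14],"grip": 255},{"rot": [0,0,0],"xyz": [0.1,0,-0.15],"grip": 255},{"rot": [0,0,0],"xyz": [0.14,0,-0.15],"grip": 255},{"rot": [0,0,0],"xyz": [0.18,0,-0.15],"grip": 255}]}}

```text
clock: 20.47
tool_pos: [0.5061, 0.3103, 0.242]
eef_rot: [0.678, 0.735, 0.001, 0.0]
contact_force: [0.4, -0.6, -0.2]
opening: 0.004
finger_force: 0.0
```

{"api": "carry_out", "payload": {"plan": [{"rot": [0,0,0],"xyz": [0.04,0,0],"grip": 255},{"rot": [0,0,0],"xyz": [0.08,0,0],"grip": 255},{"rot": [0,0,0],"xyz": [0.11,0,0],"grip": 255},{"rot": [0,0,0],"xyz": [0.11,0,0],"grip": 255}]}}

```text
clock: 20.8
tool_pos: [0.4931, 0.4274, 0.2396]
eef_rot: [0.673, 0.739, 0.001, -0.003]
contact_force: [-1.3, 0.5, -1.1]
opening: 0.003
finger_force: 0.0
```

```bash
python3 -c "
from h import *
st();s=r.snapshot('side');t=r.snapshot('top')
a=cv2.resize(s[190:310,235:355],(400,400),interpolation=3);b=cv2.resize(t[175:280,195:300],(400,400),interpolation=3)
cv2.imwrite('pics/f.png',np.hstack([a,b])[:,:,::-1])
for X in((-.001,0,.0895),(.065,0,.079)): print(X,proj('top',O+X[0]*ex+[0,0,X[2]]),proj('side',O+X[0]*ex+[0,0,X[2]]))"; python3 edge.py|head -4
```

```text
t20.80 clamp [0.3234 0.0047 0.2396] F [ 0.6321  1.2337 -1.0795] M [-0.022   0.0525  0.017 ] open 0.003 ff 0.0 q [-0.8857  0.7323  0.1988  1.4874 -0.172   0.9379 -0.5417]
(-0.001, 0, 0.0895) [243.0336 230.6289] [305.5178 248.1378]
(0.065, 0, 0.079) [222.0198 232.9359] [307.5768 269.8813]
(194, 203) slope -0.0201 y at x=.524: 0.1126 sd 0.0005 n 9
(203, 226) slope 0.0858 y at x=.524: 0.1022 sd 0.0002 n 23
(234, 258) slope 0.0628 y at x=.524: 0.1019 sd 0.0001 n 20
(194, 258) slope 0.0770 y at x=.524: 0.1026 sd 0.0003 n 52
```

View pics/f.png

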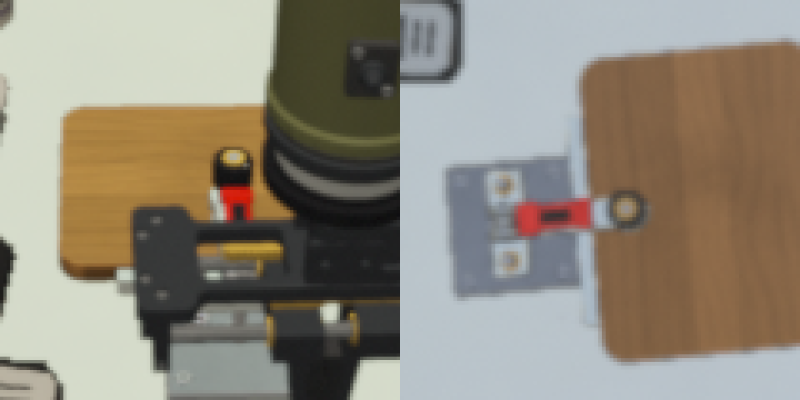

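The lever lies over the bar, pointing at the nut. Its end is near column 245 of the top view, where the locked pose predicts. The board edge sits flush on the rail and hasn't moved, and the arm is clear. I hand in.

```bash
python3 -c "
from plant import r
print(r.finish_job())"
```

```text
the job is handed in; nothing more can be done
None
```

I slid the board flush to the stop rail, wound the nut about 5 rad, to roughly 0.2 rad past where the foot first touched, and flipped the lever down to its stop, where it stayed when I let go; the job is handed in at about 21 s, with no verdict returned.

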